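# Present the notched tote plate to the code scanner

### The job

At this packing bench, take the tote plate that has the small square notch in one corner out of its stand; the notch marks its white frosted end, which carries the bar code label on one side only. Grip it by the clear part, not on the frosted end, and hold the label over the white cross of the scanner, about 19 cm above the bench, turned label up: the plate slanted at about 45 degrees with the label facing up and squarely into the scanner's window. Finish while still holding it there, steady and touching nothing else, and leave the spare plate without a notch, the tape roll and the carton where they are.

Things in the scene. Friction and masses are not known exactly. Their poses are not given: they have to be found in the camera images.
- plate: Notched tote plate 120 x 64 x 8 mm, 75 g, standing on a long edge. Origin: middle of the lower edge, 8 mm above the bench. x (-60 to 60): to the frosted end; y (-4 to 4): out of the labelled face; z (0 to 64): up. Frosted white for x over 20, else clear bluish. 12 mm square notch at corner x 60, z 64. Notch up and label facing you, the frosted end is on your left.
- label (a point): Centre of the label (black bars, on the +y face of the frosted end only): 40, 4, 32 mm in the plate's frame; axes as the plate's.
- label_out (a point): The point 100 mm straight out in front of the label's centre (40, 104, 32 mm in the plate's frame). It shows which way the label faces.
- grip_zone (a point): A good place to grip: on the clear part, at -25, 0, 46 mm in the plate's frame; take it from above, fingers closing across the 8 mm thickness. Axes as the plate's.
- holder: Fixed black stand of the notched plate, 90 (x) x 60 x 28 mm high, at any angle on the bench. A slot 10 mm wide along x, open at both ends, has its floor 8 mm above the bench: the plate stands 20 mm deep in it, its top edge 72 mm above the bench. Origin: centre of the underside. Lift the plate straight up.
- spare_plate: Spare plate, same size, colours, frame and white end as the notched plate but with no notch and no bars; it stands in its own stand. Leave it alone.
- spare_holder: Fixed black stand of the spare plate, identical to the other stand. Which of the two places on the bench has which plate changes.
- scanner: Fixed code scanner: black deck 160 x 160 x 8 mm with a white cross in the middle; at x +195 mm a column, diameter 32, with a slanted head 100 mm wide centred at x +185, z 375 whose black window looks down at 45 degrees to above the cross. No part of the head is nearer than x +140 or below z 330. Origin: under the cross, on the bench. x: from the cross to the column; z up.
- spot (a point): Reading spot, 190 mm above the bench straight over the white cross (0, 0, 190 mm in the scanner's frame): the label's centre belongs here.
- spot_out (a point): The point 100 mm from the reading spot towards the scanner's window, along a line that rises at 45 degrees towards the scanner's +x (70.7, 0, 260.7 mm in the scanner's frame). The label faces squarely into the window when the point label_out is here.
- tape: Bystander: brown tape roll lying flat, diameter 90 mm, 25 mm high. Origin: centre of the underside.
- carton: Bystander: small cardboard carton 80 x 60 x 50 mm. Origin: centre of the underside.
Things that resemble listed ones, but are neither listed nor needed, are in the scene too. Leave any green or purple look-alike of the plate alone.

How it is judged:
By the outcome, as a careful person would: the job done as asked, in the order asked, and still so for the second after the job is handed in, while the arm keeps its last pose, push and grip.
It also fails if it takes over 38 s, if anything falls off the work surface, if the arm or the gripper's body presses on something with over 40 N, if the wrist force passes 120 N, or if a joint passes its speed limit or range.

### The arm

A 6-joint arm with a two-finger parallel gripper is mounted at the origin on the work surface. World frame = base frame: x ahead of the robot, y to its left, z up, the work surface at z = 0. Lengths are in mm, angles in degrees, forces in N, time in s.
With the tool pointing down it reaches from about 325 to 850 mm from the base axis. Payload 15.5 kg.
Tool frame: the origin (TCP) lies midway between the tips of the shut fingers; the grasp point (between the pads) lies r.hold_point_z behind it (r.hold_point_z is the distance from the TCP to the grasp point, in mm); y points along the fingers, x is the direction in which the jaws open and shut, and the axes are right-handed (so a half turn about y gives the same grasp; the last joint's range is limited). The gripper opens to 91 mm and grips with 3 to 60 N. Pads are 32 mm wide; open, the fingers measure 118 mm over their backs; the gripper's body (76 mm by 178 mm) begins 60 mm behind the grasp point.
Start: joints at [-80.357, 28.281, 77.091, -0, 74.628, -5.472], TCP at [162.97, -603.38, 213.915] pointing down, gripper open.
Joint ranges: [-166.48, 166.48], [-47.26, 123.95], [12.59, 153.08], [-70.14, 250.14], [6.76, 159.57], [-176.63, 176.63]. Speed limits (degrees/s): [108.29, 108.29, 147.25, 172.46, 172.46, 172.46].

### API

Orientations are given as [roll, pitch, yaw] about the fixed x, y, z axes, in that order (R = Rz(yaw) Ry(pitch) Rx(roll)).
In Python, from cell import r, optics gives the robot as it stands.
- The arm moves only by the tool drive_tool, never from a script. Its argument "plan" is a list of rows, each a list of 7 numbers: the shift along the tool's x, y, z in mm, then the turn, a rotation vector about the tool's x, y, z in rad, then the gripper command: -1 is shut, 1 is fully open, values between are in proportion. A call has 1 to 20 rows; each row is the pose to reach, as a shift and turn from the pose commanded when the call began, along the tool's axes at that moment; what a row does not reach only later rows make up. A row lasts 1/8 s, in which the tool goes at most 62.5 mm and 10.7 degrees, less where a joint would pass 70% of its speed; a pose out of reach is approached as far as the arm can. A call with a gripper value outside its range is refused whole. The fingers move at their own pace and stop on an object; the grip force is fixed at half the most. Time passes only in rows, so rows that repeat a pose let the fingers close. It gives the time, the measured TCP pose, the force and the opening at its end, in the units of the state.
- r.observe(): the state, without advancing time (a new reading comes with each control period).
- optics.grab_frame(name): name is "scene" or "side" or "wrist"; returns the picture (420x560x3 uint8, red, green, blue); there is no depth.
- optics.camera_model(name): a dict with "fx", "fy", "cx", "cy" (pixels), "eye" and "attitude" of the camera in the world; the wrist camera has in their place "T_tool_cam" (4x4, takes a point from camera to tool coordinates, whose origin is the TCP and whose axes are the tool frame's). Camera axes: x right, y up, looking along -z (the intrinsics and any distortion apply to the point x, -y, -z); pixel columns grow to the right and rows downward; lengths in mm; the calibration is good to about 2 mm. The wrist camera is an equidistant fisheye: a pixel r from the principal point sees the ray r / f radians off the axis. A picture is of the moment at which its call begins: read the wrist's pose just before it. camera_model takes no time and is no camera call.
- r.finish_job(): hands the job in, once; it reports no verdict.
The state is a dict: "time_s": time; "joint_positions": joint angles; "dq": joint speeds; "effort": joint torques, N m; "ee_pos": TCP position; "tool_rot": TCP orientation; "contact_force": force on the tool from outside, world axes, zero at the start; "torque": the same for the moment, N m; "grip_width": opening from 0.0 (shut) to 1.0 (fully open).
Only numpy, scipy, OpenCV 4.12 (cv2) and the standard library are available. Lean on these libraries where they do the work, as an engineer would, in place of code of your own. Each camera call takes 0.05 s, during which the arm holds its last target.

## Working session

There is one attempt and no reset: what is moved stays moved. The work goes in short steps, Python scripts to look and compute and a tool call to move; the robot and the scene stay as the last step left them, time stands still between calls to the robot, and variables do not carry over. Pictures are saved under pics/ and viewed, and the job is handed in when it is done.

Besides the shell and the picture viewer there is one more tool, called after "Emit:" by a JSON object that holds its "fn" and its "kwargs", one argument or row to a line. drive_tool: Moves the arm, as the interface text tells. Its arguments: {"type":"object","properties":{"plan":{"type":"array","items":{"type":"array","items":{"type":"number"}}}},"required":["plan"]}

```bash
mkdir -p pics; ls
python3 - <<'E'
from cell import r, optics
import cv2
print(r.observe(), r.hold_point_z)
for n in ("scene","side","wrist"):
    im=optics.grab_frame(n); cv2.imwrite(f"pics/{n}0.png",im[:,:,::-1]); print(n,optics.camera_model(n))
E
```

```text
pics
{'time_s': 0.0, 'joint_positions': array([-8.03579901e+01,  2.83142218e+01,  7.71271871e+01,  8.84482591e-05,
        7.46266744e+01, -5.47214972e+00]), 'dq': array([-0.04051592, -0.05614524,  0.08840659,  0.0148921 ,  0.05208825,
       -0.0091783 ]), 'effort': array([-2.27597113e-03, -8.78864694e+01, -3.81854725e+01,  7.01718475e-02,
        5.27369650e-02, -6.88641967e-05]), 'ee_pos': array([ 162.90159905, -603.01422423,  213.34511226]), 'tool_rot': array([-8.99934226e+01,  6.77649878e-02, -7.48858600e+01]), 'contact_force': array([-0.38414789, -0.36625959,  0.46610135]), 'torque': array([ 0.03306456,  0.04478842, -0.0744397 ]), 'grip_width': 1.0012490705256485} 18.8
scene {'fx': 487.52282752246475, 'fy': 487.52282752246475, 'cx': 276.3137561210328, 'cy': 212.1653504237301, 'eye': array([907.29634562, 683.40777882, 879.57806795]), 'attitude': array([ 46.2223997 ,   0.94218139, 148.84270663])}
side {'fx': 540.9619306195093, 'fy': 540.9619306195093, 'cx': 282.36344120777727, 'cy': 200.7034800167588, 'eye': array([ 472.18355637, 1085.70805018,  840.13141401]), 'attitude': array([  57.3874511 ,    0.80280622, -178.45019993])}
wrist {'fx': 325.19226210127806, 'fy': 325.19226210127806, 'cx': 284.74922357750364, 'cy': 209.3313244689409, 'T_tool_cam': array([[ 9.99999284e-01,  4.43500752e-04, -1.11154688e-03,
        -1.46477083e-02],
       [-1.19323329e-03,  2.98262913e-01, -9.54483007e-01,
        -1.70573945e+02],
       [-9.17807214e-05,  9.54483650e-01,  2.98263229e-01,
         8.58262431e+01],
       [ 0.00000000e+00,  0.00000000e+00,  0.00000000e+00,
         1.00000000e+00]])}
```

View pictures.

View pics/scene0.png

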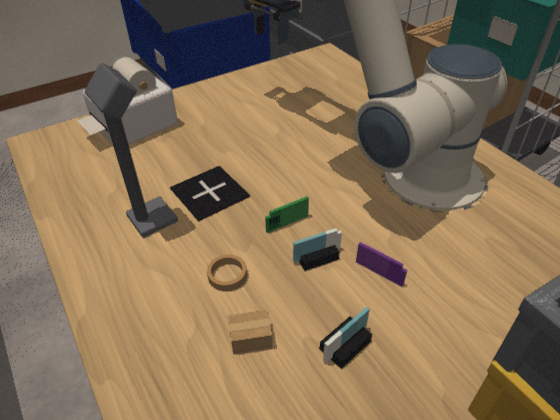

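View pics/side0.png

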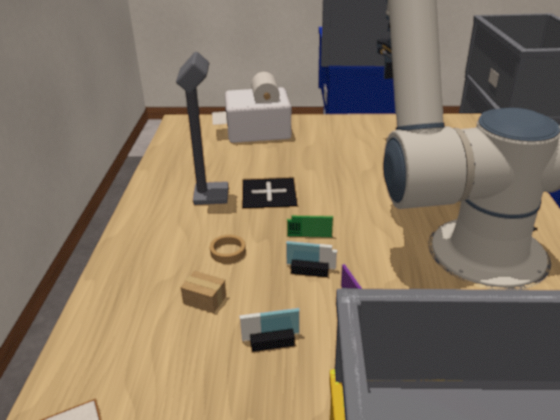

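View pics/wrist0.png

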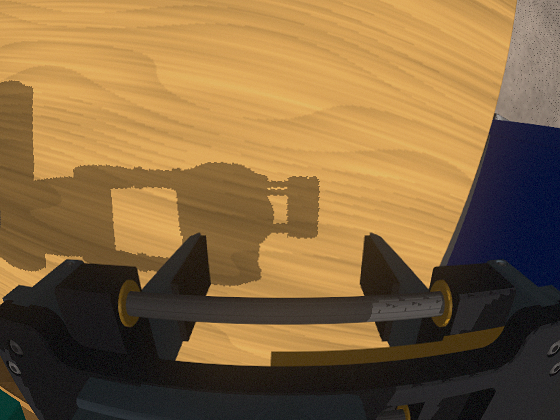

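Run:
```python
import cv2,numpy as np
a=cv2.imread("pics/scene0.png");b=cv2.imread("pics/side0.png")
f=lambda im,x,y,w,h:cv2.resize(im[y:y+h,x:x+w],(400,300),interpolation=cv2.INTER_CUBIC)
cv2.imwrite("pics/crop0.png",np.vstack([np.hstack([f(a,280,215,80,60),f(a,310,305,80,60)]),np.hstack([f(b,270,225,80,60),f(b,230,300,80,60)])]))
```

```text
(no output)
```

View pics/crop0.png

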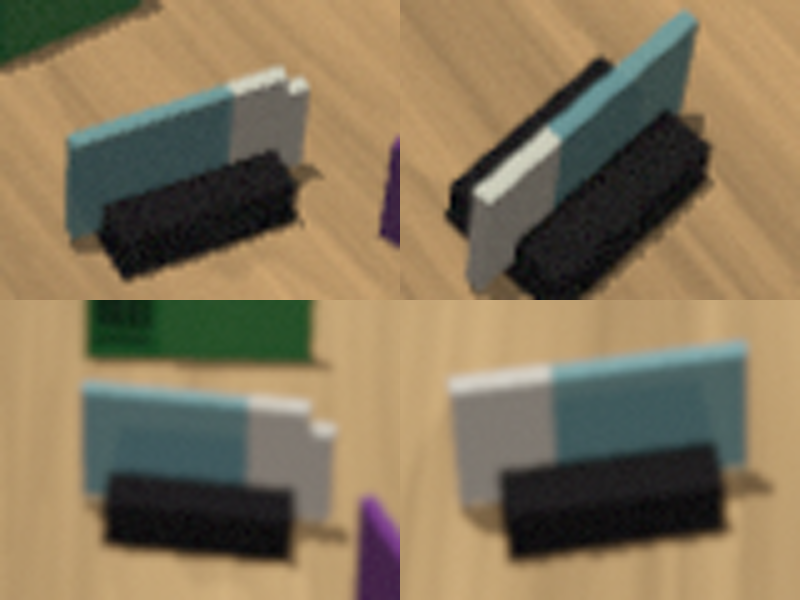

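```bash
cat > h.py <<'E'
import numpy as np, cv2
from scipy.spatial.transform import Rotation as Ro
from cell import r, optics
def cam(n):
    m=optics.camera_model(n); R=Ro.from_euler('xyz',m['attitude'],degrees=True).as_matrix()
    return m,R,np.array(m['eye'])
def proj(n,P):
    m,R,e=cam(n); c=(np.atleast_2d(P)-e)@R
    return np.c_[m['cx']+m['fx']*c[:,0]/-c[:,2], m['cy']-m['fy']*c[:,1]/-c[:,2]]
def ray(n,u,v,z):
    m,R,e=cam(n); d=R@np.array([(u-m['cx'])/m['fx'],-(v-m['cy'])/m['fy'],-1]); return e+d*(z-e[2])/d[2]
E
python3 - <<'E'
from h import *
a=cv2.imread("pics/scene0.png");b=cv2.imread("pics/side0.png")
print(a.shape, optics.camera_model('scene').keys())
f=lambda im,x,y,w,h:cv2.resize(im[y:y+h,x:x+w],(800,600),interpolation=cv2.INTER_NEAREST)
def grid(g,x,y,w,h):
    for i in range(0,w,10): cv2.putText(g,str(x+i),(int(i*800/w),12),0,.4,(0,0,255)); cv2.line(g,(int(i*800/w),0),(int(i*800/w),600),(0,0,255),1)
    for i in range(0,h,10): cv2.putText(g,str(y+i),(0,int(i*600/h)+12),0,.4,(0,0,255)); cv2.line(g,(0,int(i*600/h)),(800,int(i*600/h)),(0,0,255),1)
    return g
for k,(im,q) in enumerate([(a,(286,221,64,48)),(b,(280,230,64,48))]):
    cv2.imwrite(f"pics/z{k}.png",grid(f(im,*q),*q))
for k,(im,q) in enumerate([(a,(80,50,200,150)),(b,(170,50,200,150))]):
    cv2.imwrite(f"pics/zs{k}.png",f(im,*q))
E
```

```text
(420, 560, 3) dict_keys(['fx', 'fy', 'cx', 'cy', 'eye', 'attitude'])
```

View pics/z0.png

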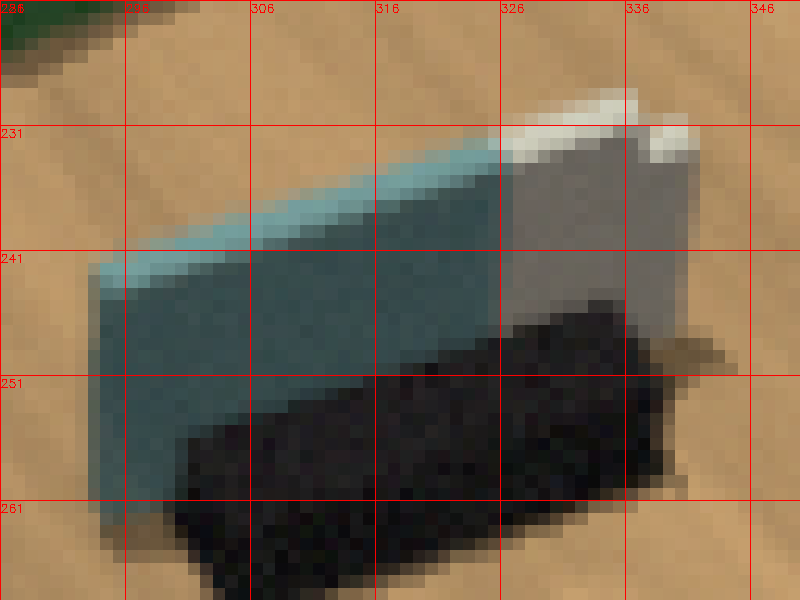

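View pics/z1.png

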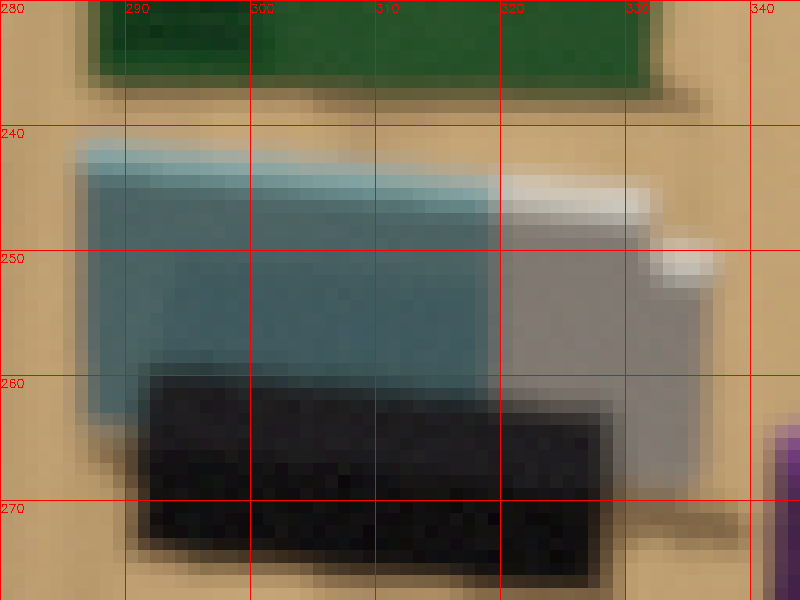

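View pics/zs0.png

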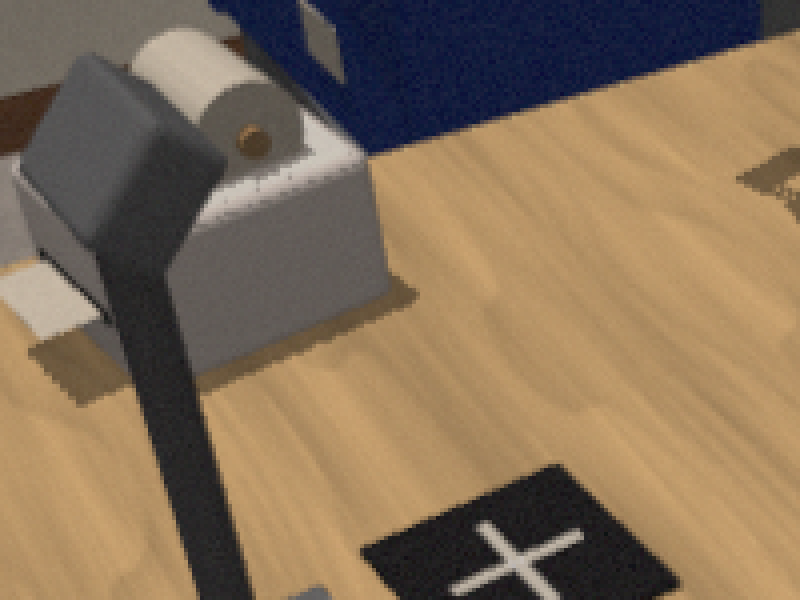

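Run:
```python
from h import *
from scipy.optimize import least_squares
a=cv2.imread("pics/scene0.png");b=cv2.imread("pics/side0.png")
ob=[('scene',(-60,-4,64),(294,244)),('scene',(-60,4,64),(294,242.)),('scene',(20,-4,64),(326.5,234)),('scene',(48,-4,64),(337,231.3)),('scene',(48,4,64),(337,228.2)),('scene',(60,-4,52),(341.7,233.8)),
('side',(-60,-4,64),(286.7,244.3)),('side',(-60,4,64),(286.7,241.2)),('side',(20,-4,64),(319.5,247.2)),('side',(48,-4,64),(332,248)),('side',(48,4,64),(332,244.2)),('side',(60,-4,52),(337,252.5))]
def res(p,s=('scene','side')):
    Rz=Ro.from_euler('z',p[2]).as_matrix()
    return np.concatenate([(proj(n,Rz@np.array(m)+[p[0],p[1],8])[0]+.0-np.array(o)) for n,m,o in ob if n in s])
for s in [('scene',),('side',),('scene','side')]:
    q=least_squares(res,[450,150,np.pi-.3],args=(s,),x_scale=[100,100,1]); print(s,q.x[:2],np.degrees(q.x[2]),np.round(q.fun,1))
# deck
for n,im,(x,y,w,h) in [('scene',a,(165,160,90,60)),('side',b,(235,170,66,42))]:
    c=im[y:y+h,x:x+w].astype(int); dark=(c.max(2)<60).astype(np.uint8)
    cs,_=cv2.findContours(dark,cv2.RETR_EXTERNAL,cv2.CHAIN_APPROX_NONE); k=max(cs,key=cv2.contourArea)
    hull=cv2.convexHull(k); ap=cv2.approxPolyDP(hull,3,True)[:,0]+[x,y]
    g=[ray(n,u+.5,v+.5,8)[:2] for u,v in ap]; print(n,ap.tolist(),np.round(g,1).tolist())
    wh=((c.min(2)>130)&(c.max(2)-c.min(2)<40)); vs,us=np.nonzero(wh); 
    hh=cv2.drawContours(np.zeros_like(dark),[hull],0,1,-1)
    wh&=cv2.erode(hh,np.ones((5,5)))>0; vs,us=np.nonzero(wh)
    P=np.array([ray(n,u+.5+x,v+.5+y,8)[:2] for u,v in zip(us,vs)]); print('cross',P.mean(0),len(P),[ (P.min(0)+P.max(0))/2])
for n,u,v in [('scene',152,217),('side',212,193)]: print('col',ray(n,u,v,0))
```

```text
('scene',) [442.05781688  71.71090936] 170.25707346987076 [ 0.4  0.2 -1.  -0.2  0.2  0.4  0.8 -0.3 -0.8  0.5  0.4 -0.6]
('side',) [441.9192148   76.52916446] 172.61396958364838 [-0.7 -0.6 -0.2  0.5  0.5 -0.6  0.1 -0.4  0.3  1.3  0.1 -0.3]
('scene', 'side') [442.12920194  73.32923179] 171.08254993398086 [ 1.   0.9 -0.5  0.5  0.6  0.7  1.1 -0.1 -0.6  0.7  0.6 -0.4 -0.7 -1.8
 -0.1 -0.7  0.3 -1.3 -0.2 -0.9  0.2  0.8 -0.2 -0.8]
scene [[248, 196], [197, 219], [171, 187], [219, 166]] [[480.6, -194.0], [633.4, -186.4], [641.8, -339.2], [489.0, -351.6]]
cross [ 559.27049056 -270.95248893] 145 [array([ 559.15017999, -271.94774746])]
side [[292, 179], [295, 205], [243, 207], [244, 180]] [[491.4, -333.8], [481.4, -189.3], [627.1, -178.3], [637.1, -327.4]]
cross [ 558.35933526 -266.54453964] 106 [array([ 558.22824241, -268.0547449 ])]
col [ 7.27507328e+02 -2.65970352e+02  1.13686838e-13]
col [ 728.79036942 -267.85180997    0.        ]
```

View pics/zs1.png

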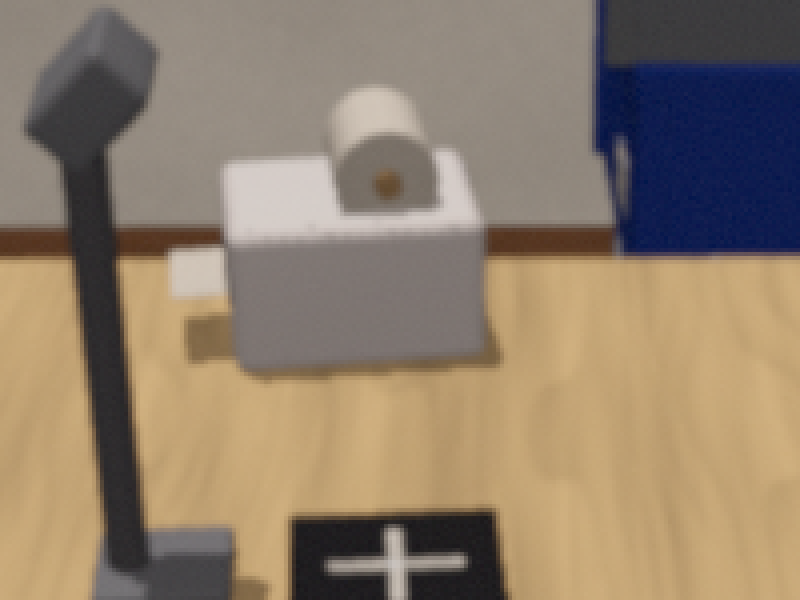

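```bash
cat >> h.py <<'E'
def tool():
    s=r.observe(); return np.array(s['ee_pos']),Ro.from_euler('xyz',s['tool_rot'],degrees=True).as_matrix(),s
def delta(p,R):
    q,S,_=tool(); return np.round(S.T@(np.array(p)-q),1),np.round(Ro.from_matrix(S.T@R).as_rotvec(),4)
def Rdown(yaw): return Ro.from_euler('xyz',[-90,0,yaw],degrees=True).as_matrix()
E
python3 - <<'E'
from h import *
print(delta([467,69,230],Rdown(-99)))
for n,pts in [('scene',[(268,230),(309,212)]),('side',[(288,236),(333,238)])]: print([np.round(ray(n,*p,0)) for p in pts])
print(ray('scene',384,281,0),ray('scene',405,283,0),ray('scene',357,265,0))
E
```

```text
(array([-569.6,  -16. ,  468.8]), array([ 1.000e-04,  4.209e-01, -9.000e-04]))
[array([496., -65.,   0.]), array([372., -65.,   0.])]
[array([500., -56.,   0.]), array([383., -48.,   0.])]
[354.77585271 212.61641074   0.        ] [ 3.18493720e+02  2.41882332e+02 -1.13686838e-13] [377.37083356 143.12629769   0.        ]
```

Emit:
{"fn": "drive_tool", "kwargs": {
  "plan": [
    [-570,-16,469,0,0.42,0,1],
    [-570,-16,469,0,0.42,0,1],
    [-570,-16,469,0,0.42,0,1],
    [-570,-16,469,0,0.42,0,1],
    [-570,-16,469,0,0.42,0,1],
    [-570,-16,469,0,0.42,0,1],
    [-570,-16,469,0,0.42,0,1],
    [-570,-16,469,0,0.42,0,1],
    [-570,-16,469,0,0.42,0,1],
    [-570,-16,469,0,0.42,0,1],
    [-570,-16,469,0,0.42,0,1],
    [-570,-16,469,0,0.42,0,1],
    [-570,-16,469,0,0.42,0,1],
    [-570,-16,469,0,0.42,0,1],
    [-570,-16,469,0,0.42,0,1],
    [-570,-16,469,0,0.42,0,1],
    [-570,-16,469,0,0.42,0,0.2],
    [-570,-16,469,0,0.42,0,0.2],
    [-570,-16,469,0,0.42,0,0.2],
    [-570,-16,469,0,0.42,0,0.2]
  ]
}}

```text
time_s: 2.65
ee_pos: [467.1, 69.2, 229.9]
tool_rot: [-90.0, -0.0, -99.0]
contact_force: [0.2, -0.5, 0.2]
grip_width: 0.613
```

Run:
```python
from h import *
p,R,s=tool(); im=optics.grab_frame('wrist'); cv2.imwrite('pics/w1.png',im[:,:,::-1]); np.savez('w1.npz',p=p,R=R,im=im)
print(p,s['tool_rot'],s['joint_positions'],s['time_s'],s['grip_width'])
```

```text
[467.10577503  69.17909075 229.88431985] [-9.00038583e+01 -6.95635552e-04 -9.89513248e+01] [ 1.17329111e+00  1.49586003e+01  9.65505784e+01 -7.05315623e-06
  6.84947418e+01  1.00124619e+02] 2.65 0.6130595500445338
```

View pics/w1.png

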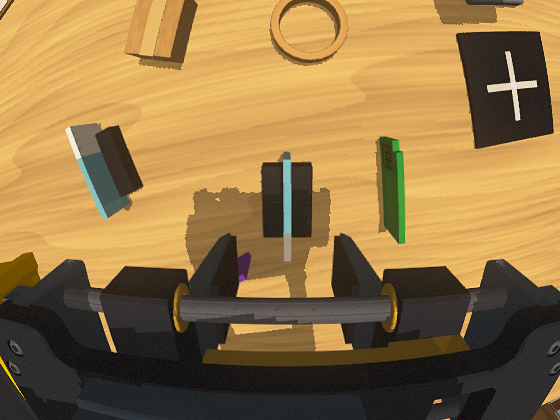

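```bash
cat >> h.py <<'E'
def wray(u,v,z,p,R):
    m=optics.camera_model('wrist'); x=(u-m['cx'])/m['fx']; y=(v-m['cy'])/m['fy']; th=np.hypot(x,y)
    d=np.array([np.sin(th)*x/th,-np.sin(th)*y/th,-np.cos(th)]); T=m['T_tool_cam']
    e=p+R@T[:3,3]; d=R@T[:3,:3]@d; return e+d*(z-e[2])/d[2]
E
python3 - <<'E'
from h import *
d=np.load('w1.npz');im=d['im'];p=d['p'];R=d['R']
q=(250,140,80,140); c=im[140:280,245:335,::-1]; cv2.imwrite('pics/w1z.png',cv2.resize(c,None,fx=4,fy=4,interpolation=cv2.INTER_NEAREST))
# bright teal+white strip columns per row
for v in range(156,264,6):
    row=im[v,275:305].astype(int); 
    t=np.nonzero(((row[:,2]>row[:,0]+15)&(row[:,2]>90)) | ((row.min(1)>110)&(row.max(1)-row.min(1)<45)))[0]+275
    if len(t): u=(t.min()+t.max())/2+.5; print(v,t.min(),t.max(),np.round(wray(u,v+.5,72,p,R),1))
x,y,w,h=450,25,110,130
c=im[y:y+h,x:x+w].astype(int); dark=(c.max(2)<70).astype(np.uint8)
k=max(cv2.findContours(dark,cv2.RETR_EXTERNAL,cv2.CHAIN_APPROX_NONE)[0],key=cv2.contourArea); hull=cv2.convexHull(k)
ap=cv2.approxPolyDP(hull,4,True)[:,0]+[x,y]; print(ap.tolist(),[np.round(wray(u+.5,v+.5,8,p,R)[:2],1).tolist() for u,v in ap])
hh=cv2.erode(cv2.drawContours(np.zeros_like(dark),[hull],0,1,-1),np.ones((7,7)))
vs,us=np.nonzero((c.min(2)>150)&(hh>0)); P=np.array([wray(u+.5+x,v+.5+y,8,p,R)[:2] for u,v in zip(us,vs)]); print(P.mean(0),len(P))
# cross arms: angle via 4-fold moment
D=P-P.mean(0); D=D[np.hypot(*D.T)>12]; a=np.arctan2(D[:,1],D[:,0]); print('yaw mod 90',np.degrees(np.angle(np.exp(4j*a).sum())/4))
E
```

```text
162 283 290 [499.6  61.7  72. ]
168 283 290 [493.5  62.7  72. ]
174 283 290 [487.3  63.7  72. ]
180 283 290 [481.   64.6  72. ]
186 283 291 [474.6  65.1  72. ]
192 283 291 [468.3  66.1  72. ]
198 283 291 [461.9  67.1  72. ]
204 283 291 [455.4  68.1  72. ]
210 283 291 [448.8  69.1  72. ]
216 283 291 [442.2  70.1  72. ]
222 283 291 [435.5  71.2  72. ]
228 284 291 [428.6  71.7  72. ]
234 284 290 [421.8  73.3  72. ]
240 284 290 [414.8  74.4  72. ]
246 284 290 [407.7  75.5  72. ]
252 284 290 [400.5  76.6  72. ]
258 284 290 [393.2  77.7  72. ]
[[539, 32], [552, 132], [476, 147], [456, 35]] [[645.0, -344.6], [489.3, -354.8], [477.3, -197.2], [630.3, -183.2]]
[ 560.82319443 -271.81067228] 635
yaw mod 90 4.64593175934721
```

View pics/w1z.png

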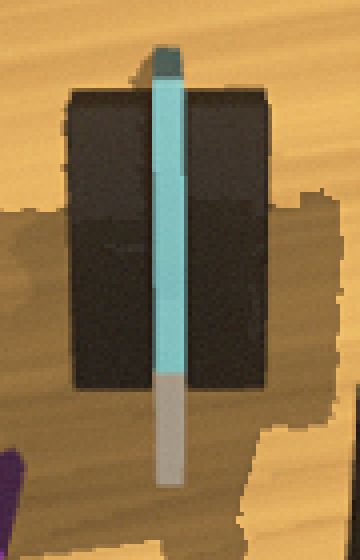

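Run:
```python
from h import *
print(delta([467.3,66.4,36],Rdown(-98.6)))
```

```text
(array([  2.7, 193.9,   0.6]), array([-0.   , -0.006,  0.   ]))
```

Emit:
{"fn": "drive_tool", "kwargs": {
  "plan": [
    [2.7,30,0.6,0,-0.006,0,0.2],
    [2.7,70,0.6,0,-0.006,0,0.2],
    [2.7,110,0.6,0,-0.006,0,0.2],
    [2.7,145,0.6,0,-0.006,0,0.2],
    [2.7,170,0.6,0,-0.006,0,0.2],
    [2.7,185,0.6,0,-0.006,0,0.2],
    [2.7,193,0.6,0,-0.006,0,0.2],
    [2.7,194,0.6,0,-0.006,0,0.2],
    [2.7,194,0.6,0,-0.006,0,0.0]
  ]
}}

```text
time_s: 3.82
ee_pos: [467.6, 66.4, 36.4]
tool_rot: [-90.0, 0.0, -98.6]
contact_force: [-0.1, -0.2, 0.3]
grip_width: 0.522
```

Run:
```python
from h import *
p,R,s=tool(); im=optics.grab_frame('wrist'); cv2.imwrite('pics/w2.png',im[:,:,::-1]); 
print(p,s['tool_rot'],s['contact_force'],s['time_s'],s['grip_width'])
```

```text
[467.63670422  66.44513266  36.38552991] [-8.99557281e+01  6.47124223e-03 -9.86034665e+01] [-0.0667437  -0.15461691  0.33117917] 3.825 0.5215826839325446
```

View pics/w2.png

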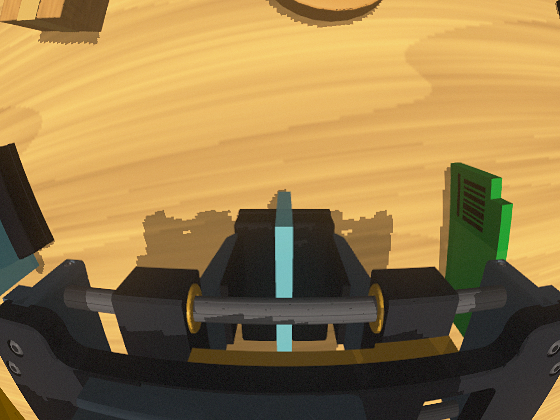

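Emit:
{"fn": "drive_tool", "kwargs": {
  "plan": [
    [0,0,0,0,0,0,-0.5],
    [0,0,0,0,0,0,-1],
    [0,0,0,0,0,0,-1],
    [0,0,0,0,0,0,-1],
    [0,0,0,0,0,0,-1],
    [0,0,0,0,0,0,-1],
    [0,0,0,0,0,0,-1],
    [0,0,0,0,0,0,-1]
  ]
}}

```text
time_s: 4.88
ee_pos: [467.3, 66.4, 35.9]
tool_rot: [-90.0, 0.0, -98.6]
contact_force: [0.8, -0.5, 1.7]
grip_width: 0.087
```

Emit:
{"fn": "drive_tool", "kwargs": {
  "plan": [
    [0,-4,0,0,0,0,-1],
    [0,-12,0,0,0,0,-1],
    [0,-25,0,0,0,0,-1],
    [0,-42,0,0,0,0,-1],
    [0,-65,0,0,0,0,-1],
    [0,-95,0,0,0,0,-1],
    [0,-130,0,0,0,0,-1],
    [0,-165,0,0,0,0,-1],
    [0,-195,0,0,0,0,-1],
    [0,-215,0,0,0,0,-1],
    [0,-225,0,0,0,0,-1],
    [0,-230,0,0,0,0,-1]
  ]
}}

```text
time_s: 6.38
ee_pos: [467.1, 66.4, 266.4]
tool_rot: [-90.0, 0.0, -98.6]
contact_force: [0.3, 0.0, -1.0]
grip_width: 0.088
```

Run:
```python
from h import *
p,R,s=tool()
print(p,s['tool_rot'],s['contact_force'],s['time_s'],s['grip_width'])
# target
Y=4.2; c=np.array([559.5,-270,0]); S=Ro.from_euler('z',Y,degrees=True).as_matrix()
k=np.sqrt(.5); n=S@[k,0,k]; ty=S@[k,0,-k]; tz=np.cross(n,ty); Rg=np.c_[n,ty,tz]
# plate in tool: x=-tz, y=tx, z=-ty ; tool TCP in plate frame at grasp
pl=np.array([-25,0,46-18.8+.5])  # TCP in plate frame
Rp=np.c_[-tz,n,-ty]
lab=c+[0,0,190]; tcp=lab+Rp@(pl-np.array([40,4,32]))
print('goal',tcp,Ro.from_matrix(Rg).as_euler('xyz',degrees=True))
print('pre (down, yaw Y)',delta([tcp[0]-60,tcp[1],300],Rdown(Y)))
```

```text
[467.14110688  66.41999059 266.38366922] [-8.99795389e+01  2.58765844e-03 -9.86065583e+01] [ 0.30792913  0.03443911 -1.04989896] 6.375 0.08776173838447411
goal [ 554.95107954 -205.15902281  184.13101372] [-90.  -45.    4.2]
pre (down, yaw Y) (array([264.4, -33.6,  68.2]), array([-3.0000e-04, -1.7943e+00,  3.0000e-04]))
```

Emit:
{"fn": "drive_tool", "kwargs": {
  "plan": [
    [30,-33,8,0,-0.15,0,-1],
    [60,-33,16,0,-0.32,0,-1],
    [90,-33,24,0,-0.5,0,-1],
    [120,-33,32,0,-0.68,0,-1],
    [150,-33,40,0,-0.86,0,-1],
    [180,-33,48,0,-1.04,0,-1],
    [205,-33,54,0,-1.22,0,-1],
    [228,-33,60,0,-1.4,0,-1],
    [246,-33,64,0,-1.57,0,-1],
    [258,-33,67,0,-1.7,0,-1],
    [264,-33,68,0,-1.794,0,-1],
    [264,-33,68,0,-1.794,0,-1],
    [264,-33,68,0,-1.794,0,-1]
  ]
}}

```text
time_s: 8.0
ee_pos: [494.8, -204.4, 298.6]
tool_rot: [-90.0, 0.0, 4.1]
contact_force: [0.3, 0.1, -0.3]
grip_width: 0.082
```

Run:
```python
from h import *
p,R,s=tool(); im=optics.grab_frame('wrist'); cv2.imwrite('pics/w3.png',im[:,:,::-1]); np.savez('w3.npz',p=p,R=R,im=im)
print(p,s['tool_rot'],s['contact_force'],s['time_s'],s['grip_width'],s['joint_positions'])
```

```text
[ 494.80676876 -204.431736    298.5688729 ] [-8.99692101e+01  3.85802757e-02  4.05560330e+00] [ 0.27161995  0.14026386 -0.32299512] 8.0 0.08226343408178904 [-2.88430806e+01  1.66850497e+01  8.23880297e+01  4.95846267e-03
  8.09760375e+01 -3.28994533e+01]
```

View pics/w3.png

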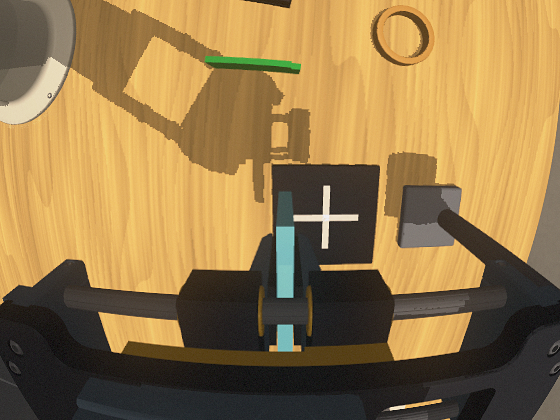

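Run:
```python
from h import *
d=np.load('w3.npz');im=d['im'];p=d['p'];R=d['R']
x,y,w,h=288,175,80,82
c=im[y:y+h,x:x+w].astype(int); m=(c.min(2)>140).astype(np.uint8)
n,l,st,ce=cv2.connectedComponentsWithStats(m); i=1+np.argmax(st[1:,4]); print(st[i])
vs,us=np.nonzero(l==i); P=np.array([wray(u+.5+x,v+.5+y,8,p,R)[:2] for u,v in zip(us,vs)])
W=cv2.minAreaRect(P.astype(np.float32)); print(P.mean(0),W)
C=P.mean(0);D=P-C
for _ in range(20):
    pass
a=np.arctan2(D[:,1],D[:,0]); far=np.hypot(*D.T)>12; a0=np.angle(np.exp(4j*a[far]).sum())/4; print('yaw',np.degrees(a0))
ex=np.array([np.cos(a0),np.sin(a0)]);ey=np.array([-ex[1],ex[0]])
u=D@ex;v=D@ey; A=(abs(u)>10); B=abs(v)>10; print('centre from arms',C+v[A].mean()*ey+u[B].mean()*ex, u.min(),u.max(),v.min(),v.max())
# deck edges
dark=(im[155:275,262:395].max(2)<75)
for v in (190,200,240,250): 
    row=im[v,360:400].max(1); e=np.argmax(row>90)+360; print('right edge',v,e,wray(e,v+.5,8,p,R)[:2])
for u in (300,320,345,365):
    col=im[150:180,u].max(1); e=np.argmax(col<80)+150; col=im[245:280,u].max(1); f=np.argmax(col>90)+245; print('top/bot',u,e,f,wray(u+.5,e,8,p,R)[:2],wray(u+.5,f,8,p,R)[:2])
# block
k=im[175:260,390:470];
for u,v in [(404,186),(461,186),(459,246),(399,247)]: print(wray(u,v,20,p,R)[:2])
```

```text
[  5  11  65  63 760]
[ 562.43423882 -272.06950869] ((562.4459228515625, -273.30120849609375), (74.89556884765625, 74.86776733398438), 49.15102767944336)
yaw 4.242142394565876
centre from arms [ 562.41112332 -272.80566867] -48.93791994516119 49.11687891881601 -51.06939834557849 48.027019296379045
right edge 190 378 [ 637.19025627 -224.03507144]
right edge 200 377 [ 637.94215566 -239.63640165]
right edge 240 374 [ 643.7036559  -304.91451144]
right edge 250 373 [ 645.05129204 -322.2208529 ]
top/bot 300 165 245 [ 517.4650347  -195.43886581] [ 528.00680079 -319.43159571]
top/bot 320 165 265 [ 546.23084412 -193.1864227 ] [ 563.00382021 -352.16173279]
top/bot 345 165 264 [ 582.7282788  -190.09598728] [ 603.30883774 -348.2409128 ]
top/bot 365 165 263 [ 612.63639306 -187.37514499] [ 636.31363513 -344.96110729]
[ 673.23301705 -211.06094489]
[ 772.83473739 -201.82690419]
[ 795.315312   -303.29730076]
[ 683.41968129 -309.0555255 ]
```

```bash
cat >> h.py <<'E'
def goal(c=(561,-271.5,0),Y=4.5):
    S=Ro.from_euler('z',Y,degrees=True).as_matrix()
    k=np.sqrt(.5); n=S@[k,0,k]; ty=S@[k,0,-k]; tz=np.cross(n,ty)
    Rp=np.c_[-tz,n,-ty]; pl=np.array([-25,0,27.7])
    return np.array(c)+[0,0,190]+Rp@(pl-np.array([40,4,32])), np.c_[n,ty,tz]
E
python3 - <<'E'
from h import *
print(goal()[0],delta(*goal()))
E
```

```text
[ 556.11163688 -206.68372962  184.13101372] (array([ 60.9, 114.5,  -6.7]), array([ 0.0024, -0.0069, -0.7858]))
```

Emit:
{"fn": "drive_tool", "kwargs": {
  "plan": [
    [6,10,-1,0,-0.007,-0.08,-1],
    [13,24,-2,0,-0.007,-0.18,-1],
    [21,40,-3,0,-0.007,-0.29,-1],
    [30,57,-4,0,-0.007,-0.41,-1],
    [39,74,-5,0,-0.007,-0.53,-1],
    [47,89,-6,0,-0.007,-0.63,-1],
    [54,101,-7,0,-0.007,-0.71,-1],
    [58,110,-7,0,-0.007,-0.76,-1],
    [61,114.5,-7,0.002,-0.007,-0.786,-1],
    [61,114.5,-7,0.002,-0.007,-0.786,-1],
    [61,114.5,-7,0.002,-0.007,-0.786,-1],
    [61,114.5,-7,0.002,-0.007,-0.786,-1]
  ]
}}

```text
time_s: 9.55
ee_pos: [556.7, -207.3, 185.1]
tool_rot: [-90.1, -45.1, 4.7]
contact_force: [0.1, 0.0, -1.5]
grip_width: 0.084
```

Run:
```python
from h import *
p,R,s=tool()
print(p,s['tool_rot'],s['contact_force'],s['time_s'],s['grip_width'],s['joint_positions'],delta(*goal()))
for n in ('scene','side','wrist'):
    im=optics.grab_frame(n); cv2.imwrite(f'pics/{n}4.png',im[:,:,::-1])
a=cv2.imread("pics/scene4.png");b=cv2.imread("pics/side4.png")
f=lambda im,x,y:cv2.resize(im[y:y+150,x:x+100],(400,600),interpolation=cv2.INTER_CUBIC)
cv2.imwrite("pics/c4.png",np.hstack([f(a,160,80),f(b,225,70)]))
```

```text
[ 556.66543085 -207.29741118  185.06055861] [-90.12924266 -45.05514609   4.69900779] [ 0.06485817  0.01946083 -1.452888  ] 9.55 0.08384582370057336 [ -45.36548799   22.562666    118.6671943    80.89170965   33.24160306
 -119.2530248 ] (array([-1. ,  0.3,  0.7]), array([-0.0002,  0.0025,  0.001 ]))
```

View pics/c4.png

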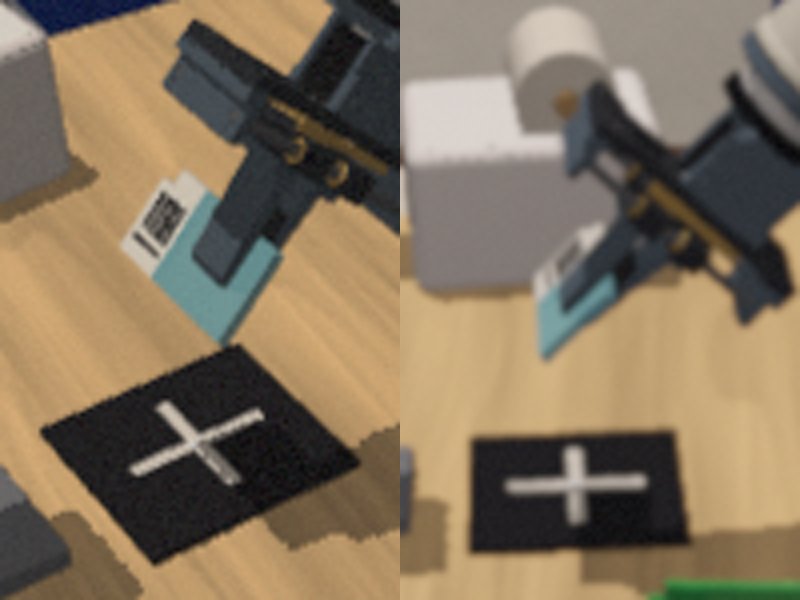

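View pics/wrist4.png

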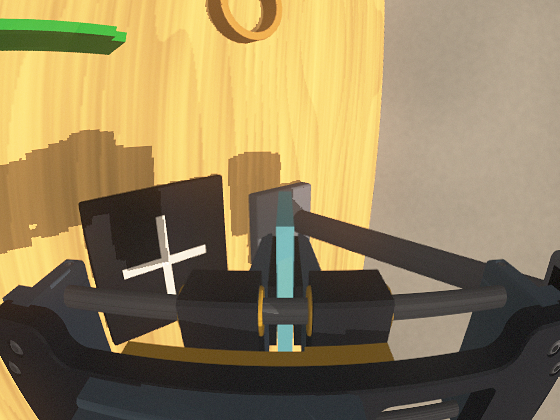

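View pics/scene4.png

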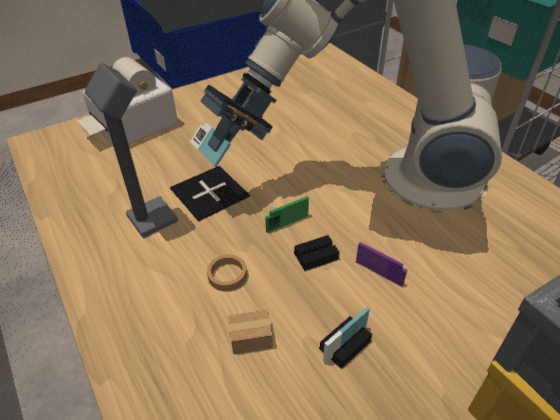

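Run:
```python
from h import *
G,_=goal(); p,R,s=tool()
Rp=np.c_[-R[:,2],R[:,0],-R[:,1]]
f=lambda q: p+Rp@(np.array(q)-np.array([-25,0,27.7]))
print('expected label',f([40,4,32]),'out',f([40,104,32]))
ob=[('label',(40,4,32),(200,133.7),(266.7,135.5)),('bl',(60,4,0),(190.5,141.7),None),('cl',(-60,4,0),(215.5,165.7),(260.7,159)),('fb0',(20,4,0),(198.3,149.2),None)]
for k,m,a,b in ob:
    print(k,proj('scene',f(m))[0],a, proj('side',f(m))[0],b)
    if b:
        A=[];B=[]
        for n,(u,v) in (('scene',a),('side',b)):
            e=cam(n)[2]; d=ray(n,u,v,0)-e; d/=np.linalg.norm(d); M=np.eye(3)-np.outer(d,d); A.append(M);B.append(M@e)
        print('  tri',np.linalg.solve(sum(A),sum(B)),'model',f(m))
print('cross proj',proj('scene',[561,-271.5,8]),proj('side',[561,-271.5,8]))
# column/head yaw: head from two views
```

```text
expected label [ 561.54860181 -272.09150517  190.8054775 ] out [ 631.95593157 -266.33031512  261.58412262]
label [200.17540565 134.91458395] (200, 133.7) [266.62763266 133.67857772] (266.7, 135.5)
  tri [ 560.24476731 -278.54887919  185.76900349] model [ 561.54860181 -272.09150517  190.8054775 ]
bl [189.40376146 141.90531319] (190.5, 141.7) [258.62436167 138.17171108] None
cl [213.85980775 165.92241802] (215.5, 165.7) [259.36899268 158.3140374 ] (260.7, 159)
  tri [ 572.35356078 -170.02358431  166.87596061] model [ 576.10794357 -170.62803631  168.06366462]
fb0 [197.23228751 149.59333146] (198.3, 149.2) [258.86136834 144.58275978] None
cross proj [[208.82654796 190.90782329]] [[268.64541738 190.17290085]]
```

Emit:
{"fn": "drive_tool", "kwargs": {
  "plan": [
    [0,0,0,0,0,0,-1],
    [0,0,0,0,0,0,-1],
    [0,0,0,0,0,0,-1],
    [0,0,0,0,0,0,-1],
    [0,0,0,0,0,0,-1],
    [0,0,0,0,0,0,-1]
  ]
}}

```text
time_s: 10.45
ee_pos: [556.4, -207.3, 184.4]
tool_rot: [-90.1, -45.0, 4.6]
contact_force: [0.4, -0.8, -1.3]
grip_width: 0.086
```

Run:
```python
from h import *
p,R,s=tool(); print(p,s['tool_rot'],s['dq'].round(2),s['contact_force'],s['grip_width'],delta(*goal()))
print(r.finish_job())
```

```text
[ 556.38192282 -207.28082349  184.41378761] [-90.06127883 -45.03519786   4.63097151] [-0.06 -0.11  0.08 -0.04  0.05  0.04] [ 0.35866607 -0.84676118 -1.34575222] 0.0864407958975398 (array([-0.4,  0. ,  0.6]), array([-0.0005,  0.0016,  0.0006]))
the job is handed in; nothing more can be done
None
```

I gripped the notched plate on its clear part, lifted it straight out of its stand and turned it. I handed the job in at about 10.5 s, still holding the label over the scanner's cross at 45°, facing the window.

**Last checks**
- **Pose:** the arm was steady and within 1 mm and about 0.1° of the pose I worked out.
- **Grip and force:** the opening was about 8 mm, matching the plate's thickness. The outside force was under 2 N, so there was no sign of contact.
- **Other objects:** I did not move the arm near the spare plate, tape roll or carton. In the scene picture taken at the hold they look to be in the same places as at the start.

**Where the checks disagreed**
- **Cross position:** the four sightings differed by about 4 mm in x and 6 mm in y. I used about (561, -271.5) with a scanner turn of 4.5°.
- **Label position:** hand-picked label pixels from the two fixed cameras gave a point about 6.5 mm off in y and 5 mm low in z, compared with the position from the arm's own readings. Those pixels matched the expected ones to about 2 pixels, and the side camera put the cross low too. I left the pose unchanged.

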